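# Disinfect the baby's hair things: hang the headbands, lay out comb and rattle, mist them

### The arm

A 6-joint arm with a two-finger parallel gripper is mounted at the origin on the work surface. World frame = base frame: x ahead of the robot, y to its left, z up, the work surface at z = 0. Lengths are in m, angles in rad, forces in N, time in s.
With the tool pointing down it reaches from about 0.35 to 0.95 m from the base axis. Payload 17.4 kg.
Tool frame: the origin (TCP) lies midway between the tips of the shut fingers; the grasp point (between the pads) lies 19 mm behind it; z points along the fingers, y is the line along which they close (so a half turn about z gives the same grasp; the last joint's range is limited). The gripper opens to 93 mm and grips with 3 to 60 N. Pads are 15 mm wide; open, the fingers measure 128 mm over their backs; the gripper's body (75 mm by 188 mm) begins 65 mm behind the grasp point.
Start: joints at [-1.185, 0.116, 1.442, -0, 1.584, -0.038], TCP at [0.278, -0.615, 0.219] pointing down, gripper open.
Joint ranges: [-2.83, 2.83], [-0.83, 2.19], [0.07, 2.5], [-1.14, 4.28], [0.01, 3], [-2.97, 2.97]. Speed limits (rad/s): [1.89, 1.89, 2.22, 3.14, 3.14, 3.14].

### API

Orientations are given as a rotation vector (axis times angle).
In Python, from rig import env gives the robot as it stands. The module is installed in compiled form; this text tells all that it offers.
- The arm moves only by the shell command python3 -m pendant 'ROWS' [FORCE]. ROWS is JSON, one flat list of numbers, 5 for each row, row after row: the shift along the tool's x, y, z in m, then the turn about the tool's z in rad, then the gripper's target within -1 to 1 (shut at 1, half-way at 0, fully open at -1). A call has 1 to 20 rows; each row is the pose to reach, as a shift and turn from the pose commanded when the call began, along the tool's axes at that moment; what a row does not reach only later rows make up. A row lasts 1/12 s, in which the tool goes at most 41.7 mm and 7.16 degrees, less where a joint would pass 70% of its speed; a pose out of reach is approached as far as the arm can. A call with a gripper value outside its range is refused whole. The fingers move at their own pace and stop on an object; FORCE is the grip in N (left out, the last holds). Time passes only in rows, so rows that repeat a pose let the fingers close. It gives the time, the measured TCP pose, the force, the opening and the grip force at its end, in the units of the state.
- env.get_obs(): the state, without advancing time (a new reading comes with each control period).
- env.grab_frame(name): name is "scene" or "top"; returns the picture (480x640x3 uint8, red, green, blue); there is no depth.
- env.camera_info(name): a dict with "vertical_fov" (degrees; the focal length in pixels is half the picture's height over the tangent of half this angle, whatever the lens; pixels are square), "cx", "cy" (the principal point, pixels), "world_from_camera" (4x4, takes a point from camera to world coordinates). Camera axes: x right, y up, looking along -z (the intrinsics and any distortion apply to the point x, -y, -z); pixel columns grow to the right and rows downward; lengths in m; the calibration is good to about 2 mm. A picture is of the moment at which its call begins. camera_info takes no time and is no camera call.
- env.job_done(): hands the job in; it is judged then, once.
The state is a dict: "clock": time; "q": joint angles; "joint_velocities": joint speeds; "joint_torque": joint torques, N m; "position": TCP position; "ee_rot": TCP orientation; "ft_force": force on the tool from outside, world axes, zero at the start; "ft_torque": the same for the moment, N m; "gripper_width": opening from 0.0 (shut) to 1.0 (fully open); "finger_force": force on a finger pad.
Only numpy, scipy, OpenCV 4.12 (cv2) and the standard library are available. Lean on these libraries where they do the work, as an engineer would, in place of code of your own. Each camera call takes 0.05 s, during which the arm holds its last target. There are 200 camera calls.

### The job

The baby has had a cold, so please disinfect the things it wore and handled: drape every headband from the upper acrylic tray over the beech bar of the drying stand, bow up and a finger's width apart so the mist gets in between, and lay the comb and the yellow rattle flat in the drip tray. When everything is in place, give the mister two full squeezes of its trigger, letting it spring right back out after each, and leave it all there to dry. Don't disturb the glass bottle, the cream jar, the wooden block or the lidded dish.

Things in the scene. Friction and masses are not known exactly. Their poses are not given: they have to be found in the camera images.
- tiers: Fixed: two stacked clear acrylic trays, 150 deep (x) x 310 wide (y); origin under the centre, front -x towards the robot. Upper tray: floor 79 above the table, walls to 105; clear fins (130 long in x, 3 thick, tops at 115) form five 26 wide slots along x at y = -108, -54, 0, 54, 108, in some of which a headband stands. The lower tray holds block and dish. Sizes in mm.
- stand: Fixed drying stand: mint-green drip tray 280 deep (x) x 350 wide (y), floor 5 above the table, rim 14 above the table and 5 thick; origin under the centre, front -x towards the robot. A round beech bar runs along y above its back half, on steel posts 10 thick at y = +-158. Sizes in mm.
- bar_mid (a point): Middle of the beech bar, on its axis, 140 mm above the table, 70 mm behind the stand's origin; axes as the stand's (bar along y, 14 mm thick, 306 mm free between the posts).
- drip_front (a point): On the drip tray's floor, middle of the clear front strip ahead of the bar: 85 mm ahead (-x) of the stand's origin; axes as the stand's.
- mister: Fixed mist bottle (pale blue, 64 thick, white head, 179 tall) in a suction-foot cradle 88 across; origin on the table at the bottle's axis, z up, +x the way the nozzle points (to the bar). The nozzle ends 25 ahead of the axis, 171 up. Neck 27 thick (collar 34, at 108-120 up). Sizes in mm.
- trigger (a joint): Mister trigger, rad: 0 = sprung out (rest), 0.5 = squeezed fully home against its stop. Hinge under the nozzle, 18 ahead of the bottle's axis, 164 up, along the mister's y. The return spring takes about 3 N at the tip to start, 8 N fully home. Sizes in mm.
- trigger_tip (a point): Centre of the round free end (12 thick, 20 wide) of the orange trigger, 60 from its hinge, slanting forward and down: at rest 57 ahead (mister +x) of the bottle's axis, 118 up; squeezed home 29 ahead, 105 up. Its front (+x) is free to reach from above. This point's axes turn with the trigger. Sizes in mm.
- comb_grip (a point): White plastic baby comb lying flat, 155 long; this point is on its plain handle (16 wide, 12 thick), half-way up, 6 above its underside. x runs along the comb to the toothed end, y across. Handle from -55 to +30; toothed part (10 thick) from there to +105, from y = -8 to +25. Sizes in mm.
- rattle_grip (a point): Yellow plastic rattle lying flat, 24 mm thick; this point is on the axis of its round handle (16 thick), 12 mm above its underside. x runs along the handle to the big round head (52 across, centre at +52 mm); a small round end (28 across) is at -40 mm. Bare handle from -26 to +26 mm.
- bottle: Bystander: glass feeding bottle, 56 across, 168 tall; origin under its centre. Sizes in mm.
- block: Bystander: beech teething block, 42 cube, in the lower tray; origin under its centre. Wood, stays dry. Sizes in mm.
- dish: Bystander: lidded ceramic dish, 100 across, 61 tall, in the lower tray; origin under its centre. Sizes in mm.
- cream: Bystander: cream jar with blue cap, 54 across, 45 tall; origin under its centre. Sizes in mm.
- band1_bow (a point): Rigid pink-red plastic headband (None if absent): arch 110 wide (x), 101 tall, band 20 wide (y), 4 thick, ends down, paler bow on the crown; 30 g. This point: the bow's centre, z up. Bow 44 (x) x 18 (y) x 22 (z); band's outer side 11 below this point, its underside at the crown 15 below (flat 32 in x), its two ends 112 below. Sizes in mm.
- band2_bow (a point): Rigid blue plastic headband (None if absent): arch 110 wide (x), 101 tall, band 20 wide (y), 4 thick, ends down, paler bow on the crown; 30 g. This point: the bow's centre, z up. Bow 44 (x) x 18 (y) x 22 (z); band's outer side 11 below this point, its underside at the crown 15 below (flat 32 in x), its two ends 112 below. Sizes in mm.
- band3_bow (a point): Rigid amber plastic headband (None if absent): arch 110 wide (x), 101 tall, band 20 wide (y), 4 thick, ends down, paler bow on the crown; 30 g. This point: the bow's centre, z up. Bow 44 (x) x 18 (y) x 22 (z); band's outer side 11 below this point, its underside at the crown 15 below (flat 32 in x), its two ends 112 below. Sizes in mm.
- band4_bow (a point): Rigid purple plastic headband (None if absent): arch 110 wide (x), 101 tall, band 20 wide (y), 4 thick, ends down, paler bow on the crown; 30 g. This point: the bow's centre, z up. Bow 44 (x) x 18 (y) x 22 (z); band's outer side 11 below this point, its underside at the crown 15 below (flat 32 in x), its two ends 112 below. Sizes in mm.
- band5_bow (a point): Rigid green plastic headband (None if absent): arch 110 wide (x), 101 tall, band 20 wide (y), 4 thick, ends down, paler bow on the crown; 30 g. This point: the bow's centre, z up. Bow 44 (x) x 18 (y) x 22 (z); band's outer side 11 below this point, its underside at the crown 15 below (flat 32 in x), its two ends 112 below. Sizes in mm.

How it is judged:
On the way, in this order (a step that is already met when the one before it is completed fails the run):
1. every headband present hangs over the bar, bow up and apart, and comb and rattle lie flat in the drip tray, with the trigger still out (z of band1_bow in the frame of bar_mid between 0.014 and 0.031 m and x of band1_bow in the frame of bar_mid between -0.018 and 0.018 m and y of band1_bow in the frame of bar_mid between -0.15 and 0.15 m and angle between each of band1_bow, band2_bow, band3_bow, band4_bow, band5_bow's own z axis and vertical below 0.35 rad and z of band2_bow in the frame of bar_mid between 0.014 and 0.031 m and x of band2_bow in the frame of bar_mid between -0.018 and 0.018 m and y of band2_bow in the frame of bar_mid between -0.15 and 0.15 m and z of band3_bow in the frame of bar_mid between 0.014 and 0.031 m and x of band3_bow in the frame of bar_mid between -0.018 and 0.018 m and y of band3_bow in the frame of bar_mid between -0.15 and 0.15 m and z of band4_bow in the frame of bar_mid between 0.014 and 0.031 m and x of band4_bow in the frame of bar_mid between -0.018 and 0.018 m and y of band4_bow in the frame of bar_mid between -0.15 and 0.15 m and z of band5_bow in the frame of bar_mid between 0.014 and 0.031 m and x of band5_bow in the frame of bar_mid between -0.018 and 0.018 m and y of band5_bow in the frame of bar_mid between -0.15 and 0.15 m and distance between each of band2_bow, band3_bow, band4_bow, band5_bow and band1_bow above 0.029 m and distance between each of band3_bow, band4_bow, band5_bow and band2_bow above 0.029 m and distance between each of band4_bow, band5_bow and band3_bow above 0.029 m and distance between band5_bow and band4_bow above 0.029 m and z of comb_grip in the frame of stand between 0.004 and 0.015 m and x of comb_grip in the frame of stand between -0.135 and 0.135 m and y of comb_grip in the frame of stand between -0.17 and 0.17 m and z of rattle_grip in the frame of stand between 0.004 and 0.021 m and x of rattle_grip in the frame of stand between -0.135 and 0.135 m and y of rattle_grip in the frame of stand between -0.17 and 0.17 m and value of joint trigger below 0.06 rad), for 0.3 s.
2. the trigger is squeezed fully home (value of joint trigger above 0.42 rad), for 0.1 s.
3. the trigger has sprung back out (value of joint trigger below 0.06 rad), for 0.2 s.
4. the trigger is squeezed fully home a second time (value of joint trigger above 0.42 rad), for 0.1 s.
5. the trigger has sprung back out again (value of joint trigger below 0.06 rad), for 0.2 s.
At the end, for the whole second after the job is handed in: Each present headband rests on the bar between the posts, upright within 0.35 rad, crown within 18 mm of the bar's line, bow centres 29 mm or more apart; comb and rattle lie flat on the drip tray floor; trigger out (under 0.06 rad); all at rest (all of step 1 and linear speed of each of band1, band2, band3, band4, band5, comb, rattle below 0.03 m/s); the robot touches nothing.
It fails at once if the glass bottle is pushed more than 4 cm or tipped (distance of bottle from where it was at the start of the episode above 0.04 m or angle between bottle's own z axis and vertical above 0.5 rad).
It fails at once if the wooden block is pushed more than 4 cm or tipped (distance of block from where it was at the start of the episode above 0.04 m or angle between block's own z axis and vertical above 0.5 rad).
It fails at once if the lidded dish is pushed more than 4 cm or tipped (distance of dish from where it was at the start of the episode above 0.04 m or angle between dish's own z axis and vertical above 0.5 rad).
It fails at once if the cream jar is pushed more than 4 cm or tipped (distance of cream from where it was at the start of the episode above 0.04 m or angle between cream's own z axis and vertical above 0.5 rad).
Of band1, band2, band3, band4, band5 only 3 to 5 are there at a start; the rules pass over those that are not, and their reading is None.
At some moment in a run one of comb, rattle may be knocked a few centimetres aside while the robot is not near it.
It also fails if it takes over 210 s, if anything falls off the work surface, if the arm or the gripper's body presses on something with over 40 N, if the wrist force passes 120 N, or if a joint passes its speed limit or range.

## Working session

There is one attempt and no reset: what is moved stays moved. The work goes in short steps, Python scripts to look and compute and a shell command to move; the robot and the scene stay as the last step left them, time stands still between calls to the robot, and variables do not carry over. Pictures are saved under pics/ and viewed, at most 14 in all, crops included, and the job is handed in when it is done.

```bash
mkdir -p pics; python3 - <<'E'
from rig import env
import cv2
for n in("scene","top"):
    print(n,env.camera_info(n)); cv2.imwrite(f"pics/{n}0.png",env.grab_frame(n)[:,:,::-1])
print(env.get_obs())
E
```

```text
scene {'vertical_fov': 50.465508531761564, 'cx': 317.08587431412997, 'cy': 238.29440385823136, 'world_from_camera': array([[-0.2178015 , -0.65098846,  0.72717022,  1.44722876],
       [ 0.97591033, -0.13555906,  0.1709467 ,  0.27038779],
       [-0.01270982,  0.74688538,  0.66483133,  0.92198793],
       [ 0.        ,  0.        ,  0.        ,  1.        ]])}
top {'vertical_fov': 46.361824767532205, 'cx': 317.75703804307216, 'cy': 240.34231280275839, 'world_from_camera': array([[ 0.08269094,  0.9705823 , -0.22612431,  0.3588604 ],
       [-0.99655172,  0.08209115, -0.01207115,  0.08208882],
       [ 0.00684676,  0.22634274,  0.97402366,  1.13899644],
       [ 0.        ,  0.        ,  0.        ,  1.        ]])}
{'clock': 0.1, 'q': array([-1.18480338e+00,  1.16496081e-01,  1.44219147e+00, -5.38498399e-06,
        1.58401339e+00, -3.77515723e-02]), 'joint_velocities': array([ 0.00076111, -0.00134535, -0.00191844, -0.0010417 , -0.0009762 ,
        0.00076919]), 'joint_torque': array([ 2.56177351e-03, -7.22894883e+01, -6.23864794e+01,  7.82638276e-02,
        2.27775844e-02, -9.70428346e-06]), 'position': array([ 0.27749629, -0.61512333,  0.2179442 ]), 'ee_rot': array([-3.07027701e+00, -6.60418148e-01,  3.09819068e-04]), 'ft_force': array([0.41300609, 0.22764058, 0.07158069]), 'ft_torque': array([-0.03565247, -0.02006388,  0.00064544]), 'finger_force': 0.0, 'gripper_width': 1.002908380936312}
```

View pics/scene0.png

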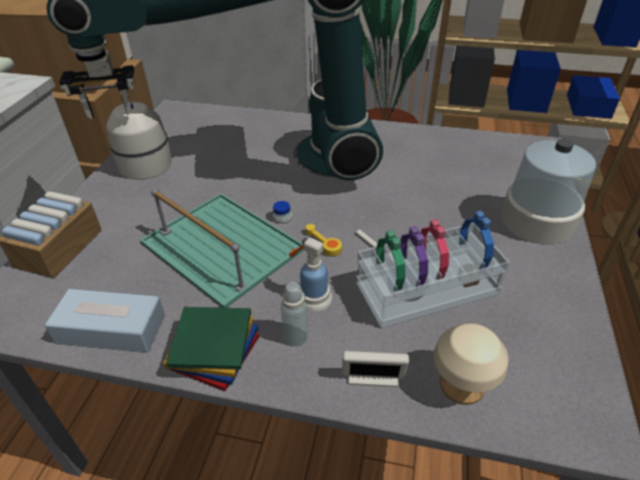

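View pics/top0.png

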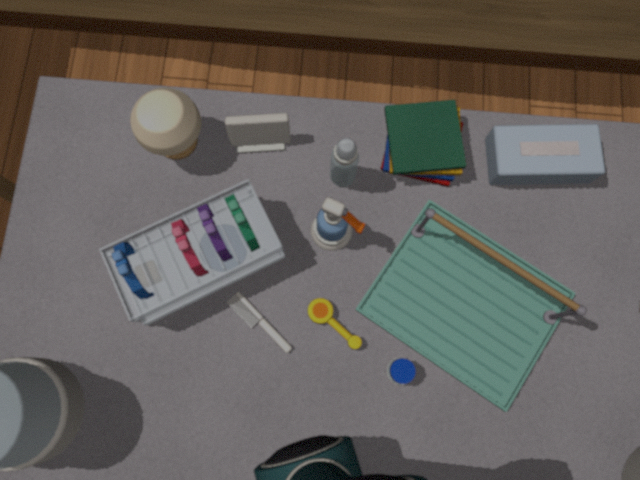

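The scene shows four headbands (green, purple, red, blue), with the comb near top-view (262,322), the rattle near (335,325), the mister near (332,222) with its trigger at (352,218), and the stand's bar from (430,213) to (580,305). Next I'll measure these by colour masks.

```bash
cat > h.py <<'E'
import numpy as np, cv2
from rig import env
def ray(n,uv):
    c=env.camera_info(n);T=c["world_from_camera"];f=240/np.tan(np.radians(c["vertical_fov"])/2)
    uv=np.atleast_2d(np.asarray(uv,float))
    d=np.c_[(uv[:,0]-c["cx"])/f,-(uv[:,1]-c["cy"])/f,-np.ones(len(uv))]@T[:3,:3].T
    return T[:3,3],d
def onz(n,uv,z):
    o,d=ray(n,uv); return (o+d*((z-o[2])/d[:,2])[:,None])[:,:2]
def tri(a,b):  # top uv, scene uv
    o1,d1=ray("top",a);o2,d2=ray("scene",b);d1=d1[0];d2=d2[0]
    s=np.linalg.lstsq(np.c_[d1,-d2],o2-o1,rcond=None)[0]
    p,q=o1+d1*s[0],o2+d2*s[1]; return (p+q)/2,np.linalg.norm(p-q)
def proj(n,p):
    c=env.camera_info(n);T=np.linalg.inv(c["world_from_camera"]);f=240/np.tan(np.radians(c["vertical_fov"])/2)
    q=T[:3,:3]@np.asarray(p,float)+T[:3,3]; return np.array([c["cx"]-f*q[0]/q[2],c["cy"]+f*q[1]/q[2]])
def mask(im,lo,hi,box):
    m=cv2.inRange(cv2.cvtColor(im,cv2.COLOR_RGB2HSV),np.array(lo),np.array(hi))
    k=np.zeros_like(m);x0,y0,x1,y1=box;k[y0:y1,x0:x1]=m[y0:y1,x0:x1]
    n,l,s,_=cv2.connectedComponentsWithStats(k)
    return (l==1+np.argmax(s[1:,4]))if n>1 else k>0
def pts(m): y,x=np.nonzero(m);return np.c_[x,y].astype(float)
def pca(p):
    c=p.mean(0);w,v=np.linalg.eigh(np.cov((p-c).T));a=v[:,1];t=(p-c)@a;return c,a,t.min(),t.max()
E
cat > m.py <<'E'
from h import *
t=cv2.imread("pics/top0.png")[:,:,::-1].copy();s=cv2.imread("pics/scene0.png")[:,:,::-1].copy()
np.set_printoptions(precision=4,suppress=True)
m=mask(t,(70,60,60),(95,255,255),(350,190,600,420));P=onz("top",pts(m),.010)
r=cv2.minAreaRect((P*1000).astype(np.float32));print("stand",r,m.sum()); 
hull=cv2.convexHull(pts(m).astype(np.float32));ap=cv2.approxPolyDP(hull,8,True)[:,0];print(ap,onz("top",ap,.012))
m=mask(t,(8,90,60),(22,255,255),(420,190,600,320));c,a,l,h=pca(onz("top",pts(m),.143));print("bar",c,a,l,h,m.sum())
m=mask(t,(22,120,80),(34,255,255),(290,280,380,360));print("rattle",pca(onz("top",pts(m),.012)),m.sum(),pca(pts(m)))
m=mask(t,(0,0,150),(180,40,255),(215,285,300,360));print("comb",pca(onz("top",pts(m),.01)),m.sum(),pca(pts(m)))
m=mask(t,(3,150,80),(14,255,255),(330,195,375,240));print("trig",pca(pts(m)),m.sum())
B=dict(green=(60,85),purple=(125,145),red=(165,180),blue=(100,115))
for k,(lo,hi) in B.items():
    e=[]
    for im,bx in((t,(95,180,290,325)),(s,(360,205,510,300))):
        m=mask(im,(lo,60,40),(hi,255,255),bx);p=pts(m);e.append(p)
    # bow: pale (lower saturation) pixels
    print(k,len(e[0]),len(e[1]),pca(e[0]),onz("top",e[0].mean(0),.18),e[1].mean(0))
cv2.imwrite("pics/c1.png",np.vstack([cv2.resize(t[175:330,95:290],(780,620),interpolation=3)])[:600,:,::-1])
cv2.imwrite("pics/c2.png",cv2.resize(s[205:315,280:520],(800,366),interpolation=3)[:,:,::-1])
E
python3 m.py
```

```text
stand ((505.8216857910156, -204.25961303710938), (348.4996337890625, 245.4971923828125), 60.14729309082031) 20152
[[565. 307.]
 [504. 410.]
 [357. 309.]
 [409. 231.]
 [429. 220.]] [[ 0.5251 -0.4118]
 [ 0.3153 -0.2905]
 [ 0.4861  0.0058]
 [ 0.6563 -0.0909]
 [ 0.6834 -0.1315]]
bar [ 0.578  -0.2498] [0.4967 0.8679] -0.1443170833397861 0.1548243440888893 1007
rattle (array([0.4545, 0.0505]), array([0.6098, 0.7926]), np.float64(-0.06888835123448493), np.float64(0.06172881157206393)) 690 (array([333.6899, 323.0014]), array([-0.7387, -0.6741]), np.float64(-34.93708206309376), np.float64(30.981303435105165))
comb (array([0.4208, 0.1661]), array([0.653 , 0.7573]), np.float64(-0.03857338572575822), np.float64(0.03901291464361827)) 223 (array([274.3677, 335.1749]), array([0.6897, 0.7241]), np.float64(-19.518075602801908), np.float64(19.447281327471583))
trig (array([353.9842, 222.3842]), array([-0.7473, -0.6645]), np.float64(-11.632521705279002), np.float64(12.450667030637833)) 190
green 592 700 (array([241.6216, 221.9696]), array([0.4524, 0.8918]), np.float64(-29.335354824495326), np.float64(29.7190366086081)) [[0.6034 0.2309]] [393.2743 255.5429]
purple 604 618 (array([212.9321, 231.5977]), array([0.4226, 0.9063]), np.float64(-29.1484488340661), np.float64(30.780192314348024)) [[0.5817 0.2792]] [416.9045 250.5971]
red 714 640 (array([186.388, 246.563]), array([0.4241, 0.9056]), np.float64(-28.346693491417824), np.float64(32.259471157162515)) [[0.551 0.322]] [438.4281 243.0719]
blue 829 777 (array([127.9554, 268.6743]), array([0.4127, 0.9109]), np.float64(-27.16744998461357), np.float64(33.98747057896974)) [[0.5036 0.4174]] [480.1377 234.0592]
```

View pics/c1.png

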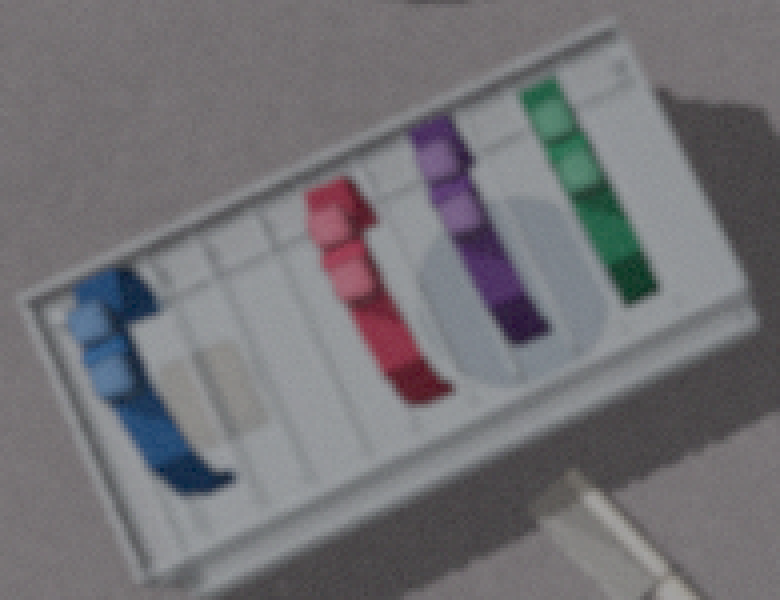

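View pics/c2.png

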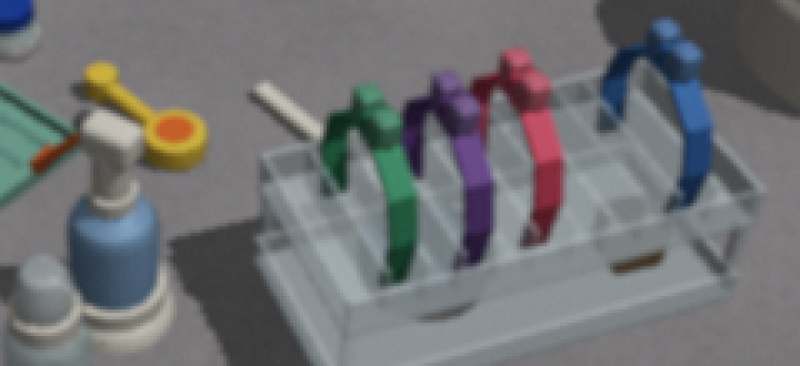

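Crop 1 shows the bow centres in the top picture at about green (236,210), purple (208,221), red (180,238) and blue (120.5,262). Crop 2 shows the same bows from the scene camera, and the orange trigger tip is at about scene (290,254).

```bash
cat > m2.py <<'E'
from h import *
np.set_printoptions(precision=4,suppress=True)
S=lambda x,y:(280+x*.3,205+y*.3003)
T=dict(green=(235.8,210.3),purple=(207.6,221.3),red=(180.1,237.8),blue=(120.5,262))
C=dict(green=S(375,115),purple=S(454,101),red=S(525,78),blue=S(675,47))
for k in T: print(k,onz("top",T[k],.195)[0],onz("scene",C[k],.195)[0],*tri(T[k],C[k]))
q=onz("top",[(100,249.5),(249.5,180.5),(284,252.5),(131,320)],.105);print("tier corners",q,q.mean(0),np.degrees(np.arctan2(*(q[0]-q[1])[::-1])),np.degrees(np.arctan2(*(q[1]-q[2])[::-1])))
s=cv2.imread("pics/scene0.png")[:,:,::-1].copy();t=cv2.imread("pics/top0.png")[:,:,::-1].copy()
m=mask(s,(8,90,60),(22,255,255),(145,180,245,255));c,a,l,h=pca(onz("scene",pts(m),.143));print("bar scene",c,a,l,h)
m=mask(t,(105,120,60),(130,255,255),(380,350,420,390));print("cream",onz("top",pts(m).mean(0),.045))
m=mask(t,(95,50,60),(115,255,255),(305,190,360,250));print("mister body px",pts(m).mean(0))
print("mister head, table ring",onz("top",(333,208),.175),onz("top",(331,232),.02))
print("trigger tip",tri((363,230),(291,254)),onz("top",(363,230),.118))
print("bottle",onz("top",(346,147),.168))
cv2.imwrite("pics/c3.png",cv2.resize(t[190:260,290:380],(720,560),interpolation=3)[:,:,::-1])
E
python3 m2.py
```

```text
green [0.6197 0.2411] [0.6231 0.242 ] [0.6204 0.2417 0.1925] 0.00039213144711940307
purple [0.5958 0.2877] [0.5992 0.2903] [0.5964 0.2894 0.1923] 0.002170287227665811
red [0.5625 0.3312] [0.5668 0.334 ] [0.5631 0.3332 0.1916] 0.0021995125340813306
blue [0.5117 0.4267] [0.5142 0.4303] [0.512  0.4292 0.1927] 0.0031275656611114973
tier corners [[0.5467 0.5018]
 [0.7066 0.2367]
 [0.5701 0.1563]
 [0.421  0.423 ]] [0.5611 0.3295] 121.09212122492039 30.517335156525103
bar scene [ 0.5849 -0.2404] [0.4963 0.8682] -0.15562145795555515 0.1417276212482728
cream [[ 0.3726 -0.086 ]]
mister body px [330.1947 227.86  ]
mister head, table ring [[0.6442 0.0718]] [[0.6385 0.0703]]
trigger tip (array([0.6247, 0.0126, 0.1097]), np.float64(0.003101509820595419)) [[0.6229 0.0117]]
bottle [[0.7655 0.0567]]
```

View pics/c3.png

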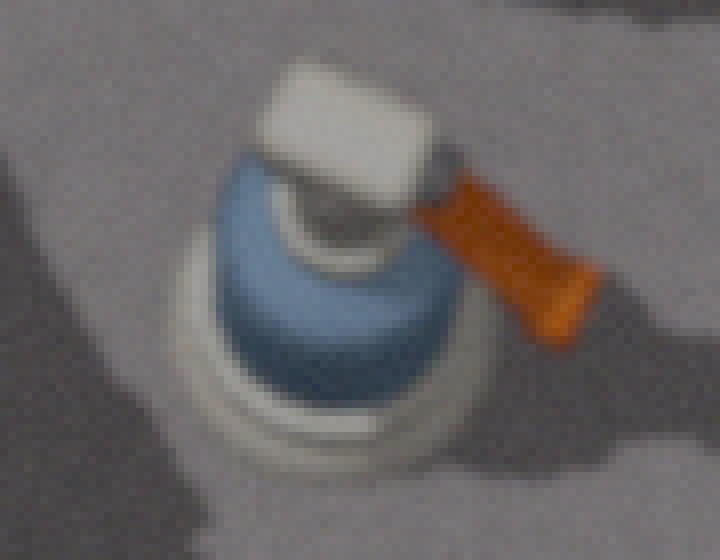

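```bash
cat > go.py <<'E'
import sys,numpy as np
from scipy.spatial.transform import Rotation as R
from rig import env
o=env.get_obs();r=R.from_rotvec(o["ee_rot"]);p=o["position"];y=r.as_matrix()[:,1]
yaw=np.degrees(np.arctan2(y[1],y[0]))
print("t %.1f pos %s yaw %.1f w %.3f ff %.1f ft %s"%(o["clock"],p.round(4),yaw,o["gripper_width"],o["finger_force"],o["ft_force"].round(1)),"q1,6",o["q"][[0,5]].round(2))
for a in sys.argv[1:]:
    x=list(map(float,a.split(',')))
    s=r.inv().apply(np.array(x[:3])-p); print(a,"shift",s.round(4),"turn %.3f"%np.radians(-((x[3]-yaw+90)%180-90)))
E
python3 go.py .430,.177,.15,-40.8 .445,.038,.15,-37.6
```

```text
t 0.1 pos [ 0.2775 -0.6151  0.2179] yaw -65.7 w 1.003 ff 0.0 ft [0.4 0.2 0.1] q1,6 [-1.18 -0.04]
.430,.177,.15,-40.8 shift [ 0.4647 -0.6593  0.0687] turn -0.435
.445,.038,.15,-37.6 shift [ 0.4212 -0.5264  0.0685] turn -0.491
```

```bash
A=1; python3 -m pendant '[0.421,-0.526,0.068,-0.491,0.25, 0.421,-0.526,0.068,-0.491,0.25, 0.421,-0.526,0.068,-0.491,0.25, 0.421,-0.526,0.068,-0.491,0.25, 0.421,-0.526,0.068,-0.491,0.25, 0.421,-0.526,0.068,-0.491,0.25, 0.421,-0.526,0.068,-0.491,0.25, 0.421,-0.526,0.068,-0.491,0.25, 0.421,-0.526,0.068,-0.491,0.25, 0.421,-0.526,0.068,-0.491,0.25, 0.421,-0.526,0.068,-0.491,0.25, 0.421,-0.526,0.068,-0.491,0.25, 0.421,-0.526,0.068,-0.491,0.25, 0.421,-0.526,0.068,-0.491,0.25, 0.421,-0.526,0.068,-0.491,0.25, 0.421,-0.526,0.068,-0.491,0.25, 0.421,-0.526,0.068,-0.491,0.25, 0.421,-0.526,0.068,-0.491,0.25, 0.421,-0.526,0.068,-0.491,0.25, 0.421,-0.526,0.068,-0.491,0.25]' 20; python3 go.py .445,.038,.005,-37.6
python3 - <<'E'
from h import *
t=env.grab_frame("top");s=env.grab_frame("scene")
cv2.imwrite("pics/t1.png",t[:,:,::-1])
cv2.imwrite("pics/c4.png",np.hstack([cv2.resize(t[270:420,230:430],(400,300)),cv2.resize(s[180:330,220:420],(400,300))])[:,:,::-1])
m=mask(s,(22,120,80),(34,255,255),(290,210,360,270));print("rattle",pca(onz("scene",pts(m),.014)),m.sum())
E
```

```text
clock: 1.77
position: [0.4449, 0.0364, 0.1506]
ee_rot: [2.819, 1.386, -0.0]
ft_force: [0.8, -0.1, -0.6]
gripper_width: 0.378
finger_force: 0.0
t 1.8 pos [0.4449 0.0364 0.1506] yaw -37.6 w 0.378 ff 0.0 ft [ 0.8 -0.1 -0.6] q1,6 [0.02 0.68]
.445,.038,.005,-37.6 shift [ 0.0014 -0.0009  0.1456] turn -0.000
rattle (array([0.4592742 , 0.05480247]), array([0.66353913, 0.74814158]), np.float64(-0.08011594135217334), np.float64(0.06368927294674008)) 328
```

View pics/c4.png

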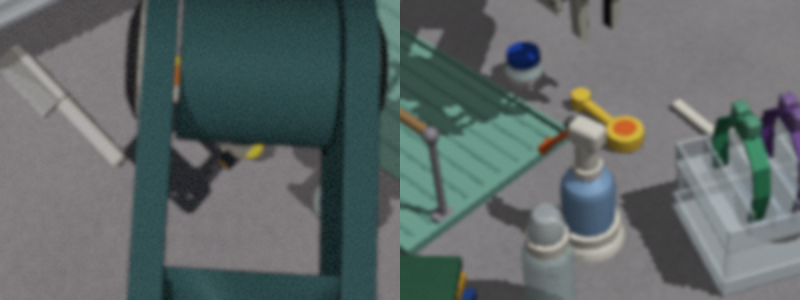

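The picture shows the rattle where it was, at about scene (321,240), with the open fingers above it. I'll descend and grip.

```bash
python3 -m pendant '[0.001,-0.001,0.04,0,0.25, 0.001,-0.001,0.08,0,0.25, 0.001,-0.001,0.115,0,0.25, 0.001,-0.001,0.14,0,0.25, 0.001,-0.001,0.146,0,0.25, 0.001,-0.001,0.146,0,0.25, 0.001,-0.001,0.146,0,1, 0.001,-0.001,0.146,0,1, 0.001,-0.001,0.146,0,1, 0.001,-0.001,0.146,0,1, 0.001,-0.001,0.146,0,1, 0.001,-0.001,0.146,0,1, 0.001,-0.001,0.11,0,1, 0.001,-0.001,0.07,0,1, 0.001,-0.001,0.03,0,1, 0.001,-0.001,0.03,0,1, 0.001,-0.001,0.03,0,1]' 20; python3 go.py .4968,-.1111,.12,-29.8
```

```text
clock: 3.28
position: [0.446, 0.0388, 0.1235]
ee_rot: [2.817, 1.387, 0.007]
ft_force: [-0.1, -0.8, -1.0]
gripper_width: 0.162
finger_force: 20.0
t 3.3 pos [0.446  0.0388 0.1235] yaw -37.6 w 0.162 ff 20.0 ft [-0.1 -0.8 -1. ] q1,6 [0.03 0.69]
.4968,-.1111,.12,-29.8 shift [-0.0878  0.1316  0.0037] turn -0.136
```

```bash
python3 -m pendant '[-0.022,0.033,0.003,-0.06,1, -0.044,0.066,0.003,-0.136,1, -0.066,0.098,0.003,-0.136,1, -0.088,0.132,0.003,-0.136,1, -0.088,0.132,0.003,-0.136,1, -0.088,0.132,0.003,-0.136,1, -0.088,0.132,0.04,-0.136,1, -0.088,0.132,0.075,-0.136,1, -0.088,0.132,0.1,-0.136,1, -0.088,0.132,0.112,-0.136,1, -0.088,0.132,0.113,-0.136,1, -0.088,0.132,0.113,-0.136,1, -0.088,0.132,0.113,-0.136,0.25, -0.088,0.132,0.113,-0.136,0.25, -0.088,0.132,0.113,-0.136,0.25, -0.088,0.132,0.113,-0.136,0.25, -0.088,0.132,0.08,-0.136,0.25, -0.088,0.132,0.04,-0.136,0.25, -0.088,0.132,0.0,-0.136,0.25, -0.088,0.132,-0.02,-0.136,0.25]' 20; python3 go.py .43,.177,.1,-40.8 
python3 - <<'E'
from h import *
t=env.grab_frame("top")
cv2.imwrite("pics/t2.png",t[:,:,::-1])
m=mask(t,(0,0,150),(180,40,255),(215,285,310,370));print("comb",pca(onz("top",pts(m),.012)),m.sum())
E
```

```text
clock: 4.95
position: [0.4967, -0.1118, 0.1458]
ee_rot: [2.715, 1.574, 0.005]
ft_force: [0.6, -0.4, 0.8]
gripper_width: 0.377
finger_force: 0.0
t 5.0 pos [ 0.4967 -0.1118  0.1458] yaw -29.8 w 0.377 ff 0.0 ft [ 0.6 -0.4  0.8] q1,6 [-0.27  0.25]
.43,.177,.1,-40.8 shift [ 0.2174 -0.2016  0.0451] turn 0.192
comb (array([0.43510626, 0.18132151]), array([0.67622996, 0.7366906 ]), np.float64(-0.06107485482656715), np.float64(0.07825884910232518)) 410
```

View pics/t2.png

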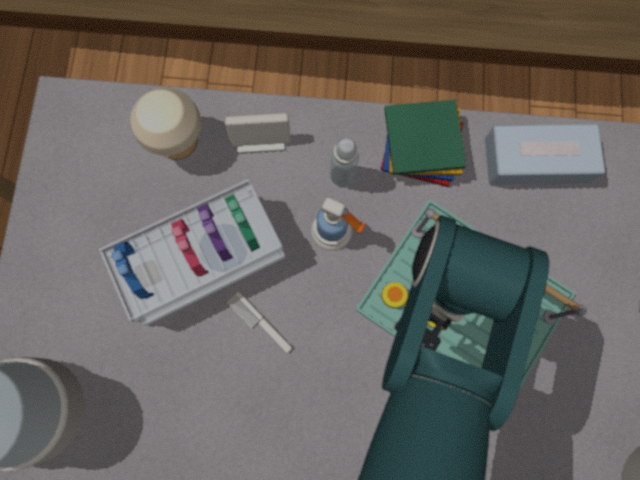

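The rattle lies in the tray, its head at (395,295). The comb has not moved; its handle runs from (290,350) to about (262,322).

```bash
python3 -m pendant '[0.028,-0.026,0.0,0.1,0.25, 0.056,-0.052,0.0,0.192,0.25, 0.084,-0.078,0.0,0.192,0.25, 0.112,-0.104,0.0,0.192,0.25, 0.14,-0.13,0.0,0.192,0.25, 0.168,-0.156,0.02,0.192,0.25, 0.196,-0.182,0.045,0.192,0.25, 0.217,-0.202,0.07,0.192,0.25, 0.217,-0.202,0.1,0.192,0.25, 0.217,-0.202,0.125,0.192,0.25, 0.217,-0.202,0.138,0.192,0.25, 0.217,-0.202,0.142,0.192,0.25, 0.217,-0.202,0.142,0.192,0.25, 0.217,-0.202,0.142,0.192,1, 0.217,-0.202,0.142,0.192,1, 0.217,-0.202,0.142,0.192,1, 0.217,-0.202,0.142,0.192,1, 0.217,-0.202,0.142,0.192,1, 0.217,-0.202,0.1,0.192,1, 0.217,-0.202,0.06,0.192,1]' 20; python3 go.py .3926,-.2531,.11,-29.8
```

```text
clock: 6.67
position: [0.4269, 0.1767, 0.0801]
ee_rot: [-2.856, -1.308, 0.006]
ft_force: [2.0, 0.4, 0.7]
gripper_width: 0.168
finger_force: 20.0
t 6.7 pos [0.4269 0.1767 0.0801] yaw -40.8 w 0.168 ff 20.0 ft [2.  0.4 0.7] q1,6 [0.34 1.05]
.3926,-.2531,.11,-29.8 shift [-0.3479  0.2548 -0.0292] turn -0.192
```

```bash
python3 -m pendant '[-0.02,0.015,-0.03,0,1, -0.05,0.037,-0.03,-0.1,1, -0.08,0.059,-0.03,-0.192,1, -0.11,0.081,-0.03,-0.192,1, -0.14,0.103,-0.03,-0.192,1, -0.17,0.125,-0.03,-0.192,1, -0.2,0.147,-0.03,-0.192,1, -0.23,0.169,-0.03,-0.192,1, -0.26,0.191,-0.03,-0.192,1, -0.29,0.213,-0.03,-0.192,1, -0.32,0.235,-0.03,-0.192,1, -0.34,0.25,-0.03,-0.192,1, -0.348,0.255,-0.03,-0.192,1, -0.348,0.255,-0.03,-0.192,1]' 20
python3 -m pendant '[0,0,0.035,0,1, 0,0,0.07,0,1, 0,0,0.092,0,1, 0,0,0.1,0,1, 0,0,0.1,0,1, 0,0,0.1,0,1, 0,0,0.1,0,0.25, 0,0,0.1,0,0.25, 0,0,0.1,0,0.25, 0,0,0.1,0,0.25, 0,0,0.07,0,0.25, 0,0,0.03,0,0.25, 0,0,-0.01,0,0.25, 0,0,-0.05,0,0.25, 0,0,-0.09,0,0.25, 0,0,-0.13,0,0.25, 0,0,-0.17,0,0.25, 0,0,-0.19,0,0.25, 0,0,-0.19,0,0.25]'; python3 go.py .6204,.2417,.3,-60
```

```text
clock: 7.83
position: [0.3934, -0.2544, 0.1102]
ee_rot: [-2.719, -1.572, 0.001]
ft_force: [0.5, 0.4, -0.5]
gripper_width: 0.171
finger_force: 20.0
clock: 9.42
position: [0.3946, -0.2534, 0.3062]
ee_rot: [2.712, 1.572, 0.005]
ft_force: [1.1, 1.4, -0.1]
gripper_width: 0.376
finger_force: 0.0
t 9.4 pos [ 0.3946 -0.2534  0.3062] yaw -29.8 w 0.376 ff 0.0 ft [ 1.1  1.4 -0.1] q1,6 [-0.63 -0.11]
.6204,.2417,.3,-60 shift [ 0.5419 -0.0502  0.0055] turn 0.527
```

```bash
python3 -m pendant '[0.542,-0.05,0.005,0.527,0.25, 0.542,-0.05,0.005,0.527,0.25, 0.542,-0.05,0.005,0.527,0.25, 0.542,-0.05,0.005,0.527,0.25, 0.542,-0.05,0.005,0.527,0.25, 0.542,-0.05,0.005,0.527,0.25, 0.542,-0.05,0.005,0.527,0.25, 0.542,-0.05,0.005,0.527,0.25, 0.542,-0.05,0.005,0.527,0.25, 0.542,-0.05,0.005,0.527,0.25, 0.542,-0.05,0.005,0.527,0.25, 0.542,-0.05,0.005,0.527,0.25, 0.542,-0.05,0.005,0.527,0.25, 0.542,-0.05,0.005,0.527,0.25, 0.542,-0.05,0.005,0.527,0.25, 0.542,-0.05,0.005,0.527,0.25, 0.542,-0.05,0.005,0.527,0.25, 0.542,-0.05,0.005,0.527,0.25]'; python3 go.py .6204,.2417,.181,-60
```

```text
clock: 10.92
position: [0.6197, 0.2413, 0.2958]
ee_rot: [3.035, 0.812, 0.0]
ft_force: [-0.2, 0.3, -0.2]
gripper_width: 0.376
finger_force: 0.0
t 10.9 pos [0.6197 0.2413 0.2958] yaw -60.0 w 0.376 ff 0.0 ft [-0.2  0.3 -0.2] q1,6 [0.33 1.38]
.6204,.2417,.181,-60 shift [ 0.0008 -0.      0.1148] turn -0.001
```

```bash
python3 - <<'E'
from h import *
t=env.grab_frame("top");s=env.grab_frame("scene")
cv2.imwrite("pics/c5.png",np.hstack([cv2.resize(t[200:425,340:600],(400,346)),cv2.resize(s[150:323,360:560],(400,346))])[:,:,::-1])
E
```

```text
(no output)
```

View pics/c5.png

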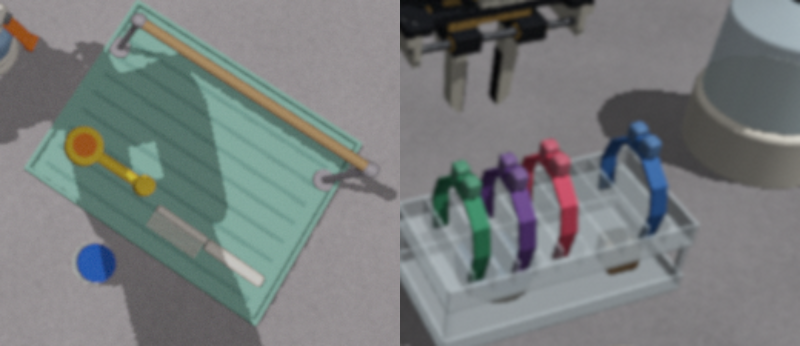

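The comb and rattle both lie flat inside the tray, at about (433,352) and (412,307) in the full top picture. All the bands are undisturbed, and I'll pick green now.

```bash
python3 -m pendant '[0.001,0,0.04,0,0.25, 0.001,0,0.08,0,0.25, 0.001,0,0.105,0,0.25, 0.001,0,0.115,0,0.25, 0.001,0,0.115,0,0.25, 0.001,0,0.115,0,0.25, 0.001,0,0.115,0,1, 0.001,0,0.115,0,1, 0.001,0,0.115,0,1, 0.001,0,0.115,0,1, 0.001,0,0.115,0,1, 0.001,0,0.085,0,1, 0.001,0,0.05,0,1, 0.001,0,0.015,0,1, 0.001,0,-0.02,0,1, 0.001,0,-0.02,0,1, 0.001,0,-0.02,0,1]' 25; python3 go.py .5364,-.3239,.315,-119.8 .5364,-.3239,.152,-119.8
```

```text
clock: 12.43
position: [0.6212, 0.243, 0.3184]
ee_rot: [-3.034, -0.813, -0.007]
ft_force: [-0.9, 0.6, -1.6]
gripper_width: 0.19
finger_force: 25.0
t 12.4 pos [0.6212 0.243  0.3184] yaw -60.0 w 0.190 ff 25.0 ft [-0.9  0.6 -1.6] q1,6 [0.33 1.38]
.5364,-.3239,.315,-119.8 shift [-0.357   0.4484  0.0023] turn 1.044
.5364,-.3239,.152,-119.8 shift [-0.3577  0.4483  0.1653] turn 1.044
```

```bash
python3 -m pendant '[-0.01,0.013,0,0.03,1, -0.03,0.038,0,0.09,1, -0.055,0.069,0,0.17,1, -0.08,0.1,0,0.26,1, -0.105,0.132,0,0.35,1, -0.13,0.163,0,0.44,1, -0.155,0.195,0,0.53,1, -0.18,0.226,0,0.62,1, -0.205,0.257,0,0.71,1, -0.23,0.289,0,0.8,1, -0.255,0.32,0,0.89,1, -0.28,0.352,0,0.97,1, -0.305,0.383,0,1.044,1, -0.33,0.414,0,1.044,1, -0.348,0.437,0,1.044,1, -0.357,0.448,0,1.044,1, -0.357,0.448,0,1.044,1, -0.357,0.448,0,1.044,1]'; python3 go.py .5364,-.3239,.152,-119.8
python3 - <<'E'
from h import *
t=env.grab_frame("top");s=env.grab_frame("scene")
cv2.imwrite("pics/c6.png",cv2.resize(s[100:310,120:400],(800,600))[:,:,::-1])
E
```

```text
clock: 13.93
position: [0.5352, -0.3239, 0.3144]
ee_rot: [-3.034, 0.81, 0.003]
ft_force: [-0.4, -0.4, -0.8]
gripper_width: 0.192
finger_force: 25.0
t 13.9 pos [ 0.5352 -0.3239  0.3144] yaw -119.9 w 0.192 ff 25.0 ft [-0.4 -0.4 -0.8] q1,6 [-0.59  1.51]
.5364,-.3239,.152,-119.8 shift [ 0.0014 -0.0005  0.1624] turn -0.002
```

View pics/c6.png

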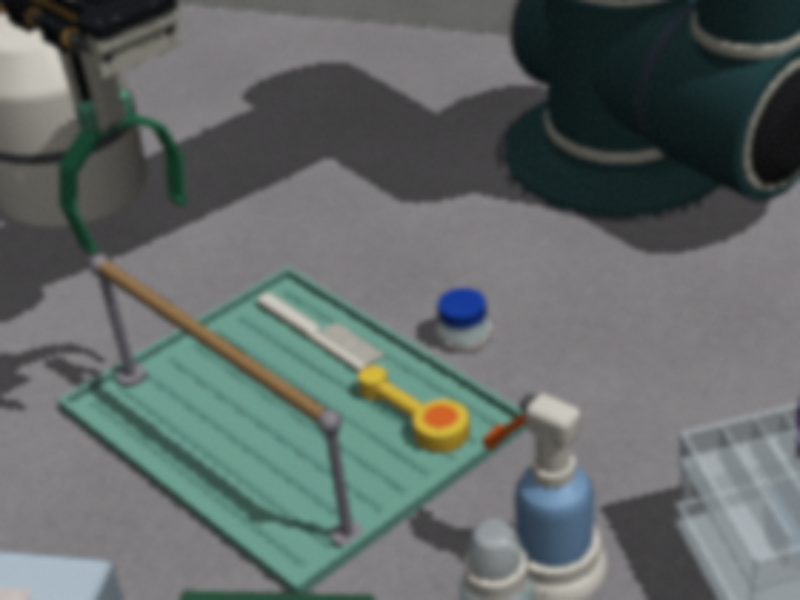

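The green band hangs upright in the gripper, level and above the bar's far end, so I'll lower it.

```bash
python3 -m pendant '[0.001,0,0.03,0,1, 0.001,0,0.065,0,1, 0.001,0,0.1,0,1, 0.001,0,0.13,0,1, 0.001,0,0.15,0,1, 0.001,0,0.16,0,1, 0.001,0,0.162,0,1, 0.001,0,0.162,0,1]'; python3 -m pendant '[0,0,0,0,0.25, 0,0,0,0,0.25, 0,0,0,0,0.25, 0,0,0,0,0.25, 0,0,-0.02,0,0.25, 0,0,-0.06,0,0.25, 0,0,-0.1,0,0.25, 0,0,-0.14,0,0.25, 0,0,-0.15,0,0.25, 0,0,-0.15,0,0.25]'; python3 go.py .5964,.2894,.3,-60
python3 - <<'E'
from h import *
s=env.grab_frame("scene");m=mask(s,(60,120,60),(75,255,200),(120,150,260,290));print(pts(m).mean(0),m.sum());cv2.imwrite("pics/s7.png",s[:,:,::-1])
for y in(-.09,-.03,.03,.09): print(proj("scene",(.5811+.4965*y,-.2458+.868*y,.162)))
E
```

```text
clock: 14.7
position: [0.5369, -0.3233, 0.1539]
ee_rot: [-3.036, 0.806, -0.0]
ft_force: [0.3, 0.4, 0.1]
gripper_width: 0.193
finger_force: 25.0
clock: 15.53
position: [0.5372, -0.3247, 0.3081]
ee_rot: [3.034, -0.808, 0.009]
ft_force: [0.3, 0.2, -1.4]
gripper_width: 0.372
finger_force: 0.0
t 15.5 pos [ 0.5372 -0.3247  0.3081] yaw -119.8 w 0.372 ff 0.0 ft [ 0.3  0.2 -1.4] q1,6 [-0.58  1.51]
.5964,.2894,.3,-60 shift [-0.254  -0.5622  0.0063] turn -1.044
[161.46268657 207.55223881] 67
[167.83491086 195.81327368]
[182.38158589 205.64138852]
[197.66436537 215.96683482]
[213.74057324 226.82834212]
```

```bash
python3 -m pendant '[-0.254,-0.562,0.01,-1.044,0.25, -0.254,-0.562,0.01,-1.044,0.25, -0.254,-0.562,0.01,-1.044,0.25, -0.254,-0.562,0.01,-1.044,0.25, -0.254,-0.562,0.01,-1.044,0.25, -0.254,-0.562,0.01,-1.044,0.25, -0.254,-0.562,0.01,-1.044,0.25, -0.254,-0.562,0.01,-1.044,0.25, -0.254,-0.562,0.01,-1.044,0.25, -0.254,-0.562,0.01,-1.044,0.25, -0.254,-0.562,0.01,-1.044,0.25, -0.254,-0.562,0.01,-1.044,0.25, -0.254,-0.562,0.01,-1.044,0.25, -0.254,-0.562,0.01,-1.044,0.25, -0.254,-0.562,0.01,-1.044,0.25, -0.254,-0.562,0.01,-1.044,0.25, -0.254,-0.562,0.01,-1.044,0.25, -0.254,-0.562,0.01,-1.044,0.25, -0.254,-0.562,0.01,-1.044,0.25]'; python3 go.py .5964,.2894,.181,-60
python3 - <<'E'
from h import *
t=env.grab_frame("top");s=env.grab_frame("scene")
cv2.imwrite("pics/c7.png",np.hstack([cv2.resize(t[180:420,340:600],(400,369)),cv2.resize(s[150:334,120:320],(400,369))])[:,:,::-1])
E
```

```text
clock: 17.17
position: [0.5955, 0.2886, 0.293]
ee_rot: [3.035, 0.812, -0.001]
ft_force: [0.9, -0.5, -0.4]
gripper_width: 0.375
finger_force: 0.0
t 17.2 pos [0.5955 0.2886 0.293 ] yaw -60.0 w 0.375 ff 0.0 ft [ 0.9 -0.5 -0.4] q1,6 [0.41 1.46]
.5964,.2894,.181,-60 shift [ 0.0013 -0.0002  0.112 ] turn -0.001
```

View pics/c7.png

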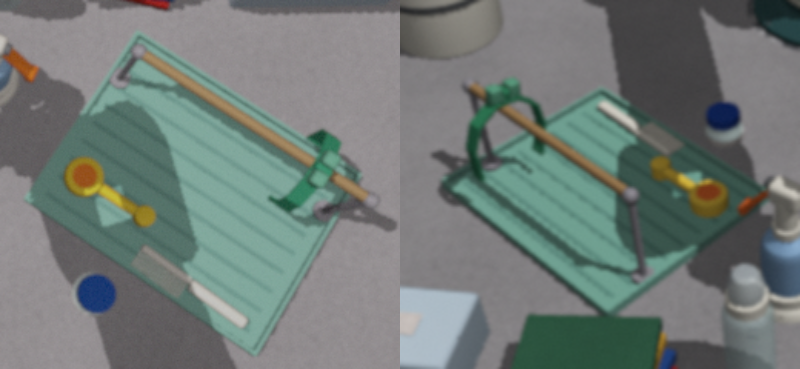

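The green band hangs squarely on the bar, bow up. The comb seems to have been nudged a centimetre or two towards the tray's front; I'll check it at the end. Purple is next.

```bash
python3 -m pendant '[0.001,0,0.04,0,0.25, 0.001,0,0.08,0,0.25, 0.001,0,0.103,0,0.25, 0.001,0,0.112,0,0.25, 0.001,0,0.112,0,0.25, 0.001,0,0.112,0,0.25, 0.001,0,0.112,0,1, 0.001,0,0.112,0,1, 0.001,0,0.112,0,1, 0.001,0,0.112,0,1, 0.001,0,0.112,0,1, 0.001,0,0.085,0,1, 0.001,0,0.05,0,1, 0.001,0,0.015,0,1, 0.001,0,-0.02,0,1, 0.001,0,-0.025,0,1, 0.001,0,-0.025,0,1]' 25; python3 go.py .5662,-.2718,.315,-119.8
```

```text
clock: 18.68
position: [0.5969, 0.2905, 0.322]
ee_rot: [-3.034, -0.813, -0.007]
ft_force: [0.1, 0.4, -0.8]
gripper_width: 0.192
finger_force: 25.0
t 18.7 pos [0.5969 0.2905 0.322 ] yaw -60.0 w 0.192 ff 25.0 ft [ 0.1  0.4 -0.8] q1,6 [0.41 1.46]
.5662,-.2718,.315,-119.8 shift [-0.3079  0.4715  0.0058] turn 1.044
```

```bash
python3 -m pendant '[-0.008,0.013,0,0.03,1, -0.025,0.038,0,0.09,1, -0.046,0.07,0,0.17,1, -0.067,0.102,0,0.26,1, -0.088,0.134,0,0.35,1, -0.109,0.166,0,0.44,1, -0.13,0.198,0,0.53,1, -0.151,0.23,0,0.62,1, -0.172,0.262,0,0.71,1, -0.193,0.295,0,0.8,1, -0.214,0.328,0,0.89,1, -0.235,0.36,0,0.97,1, -0.256,0.392,0,1.044,1, -0.278,0.425,0,1.044,1, -0.298,0.457,0.003,1.044,1, -0.308,0.4715,0.005,1.044,1, -0.308,0.4715,0.006,1.044,1, -0.308,0.4715,0.006,1.044,1, -0.308,0.4715,0.006,1.044,1]'; python3 go.py .5662,-.2718,.153,-119.8
```

```text
clock: 20.27
position: [0.5651, -0.2718, 0.3116]
ee_rot: [-3.035, 0.809, 0.002]
ft_force: [-0.5, 0.0, 0.3]
gripper_width: 0.186
finger_force: 25.0
t 20.3 pos [ 0.5651 -0.2718  0.3116] yaw -119.8 w 0.186 ff 25.0 ft [-0.5  0.   0.3] q1,6 [-0.49  1.6 ]
.5662,-.2718,.153,-119.8 shift [ 0.0012 -0.0005  0.1586] turn -0.001
```

```bash
python3 -m pendant '[0.001,0,0.03,0,1, 0.001,0,0.065,0,1, 0.001,0,0.1,0,1, 0.001,0,0.13,0,1, 0.001,0,0.148,0,1, 0.001,0,0.157,0,1, 0.001,0,0.159,0,1, 0.001,0,0.159,0,1]'; python3 -m pendant '[0,0,0,0,0.25, 0,0,0,0,0.25, 0,0,0,0,0.25, 0,0,0,0,0.25, 0,0,-0.02,0,0.25, 0,0,-0.06,0,0.25, 0,0,-0.1,0,0.25, 0,0,-0.14,0,0.25, 0,0,-0.15,0,0.25, 0,0,-0.15,0,0.25]'; python3 go.py .5631,.3332,.3,-60
```

```text
clock: 20.93
position: [0.5665, -0.2718, 0.1539]
ee_rot: [3.036, -0.807, 0.0]
ft_force: [0.0, 0.3, 0.2]
gripper_width: 0.194
finger_force: 25.0
clock: 21.77
position: [0.5671, -0.273, 0.3081]
ee_rot: [3.035, -0.808, 0.009]
ft_force: [0.5, -0.2, -0.7]
gripper_width: 0.371
finger_force: 0.0
t 21.8 pos [ 0.5671 -0.273   0.3081] yaw -119.8 w 0.371 ff 0.0 ft [ 0.5 -0.2 -0.7] q1,6 [-0.49  1.6 ]
.5631,.3332,.3,-60 shift [-0.3048 -0.524   0.0064] turn -1.044
```

```bash
python3 -m pendant '[-0.305,-0.524,0.01,-1.044,0.25, -0.305,-0.524,0.01,-1.044,0.25, -0.305,-0.524,0.01,-1.044,0.25, -0.305,-0.524,0.01,-1.044,0.25, -0.305,-0.524,0.01,-1.044,0.25, -0.305,-0.524,0.01,-1.044,0.25, -0.305,-0.524,0.01,-1.044,0.25, -0.305,-0.524,0.01,-1.044,0.25, -0.305,-0.524,0.01,-1.044,0.25, -0.305,-0.524,0.01,-1.044,0.25, -0.305,-0.524,0.01,-1.044,0.25, -0.305,-0.524,0.01,-1.044,0.25, -0.305,-0.524,0.01,-1.044,0.25, -0.305,-0.524,0.01,-1.044,0.25, -0.305,-0.524,0.01,-1.044,0.25, -0.305,-0.524,0.01,-1.044,0.25, -0.305,-0.524,0.01,-1.044,0.25, -0.305,-0.524,0.01,-1.044,0.25, -0.305,-0.524,0.01,-1.044,0.25]'; python3 go.py .5631,.3332,.181,-60
```

```text
clock: 23.35
position: [0.5623, 0.3326, 0.2933]
ee_rot: [3.035, 0.812, -0.001]
ft_force: [0.3, -0.6, -0.2]
gripper_width: 0.374
finger_force: 0.0
t 23.4 pos [0.5623 0.3326 0.2933] yaw -60.1 w 0.374 ff 0.0 ft [ 0.3 -0.6 -0.2] q1,6 [0.5  1.54]
.5631,.3332,.181,-60 shift [ 0.0011 -0.0002  0.1123] turn -0.001
```

```bash
python3 -m pendant '[0.001,0,0.04,0,0.25, 0.001,0,0.08,0,0.25, 0.001,0,0.103,0,0.25, 0.001,0,0.112,0,0.25, 0.001,0,0.112,0,0.25, 0.001,0,0.112,0,0.25, 0.001,0,0.112,0,1, 0.001,0,0.112,0,1, 0.001,0,0.112,0,1, 0.001,0,0.112,0,1, 0.001,0,0.112,0,1, 0.001,0,0.085,0,1, 0.001,0,0.05,0,1, 0.001,0,0.015,0,1, 0.001,0,-0.02,0,1, 0.001,0,-0.025,0,1, 0.001,0,-0.025,0,1]' 25; python3 go.py .596,-.2198,.315,-119.8
```

```text
clock: 24.77
position: [0.5635, 0.3345, 0.3219]
ee_rot: [-3.033, -0.813, -0.007]
ft_force: [0.1, 0.3, -1.6]
gripper_width: 0.193
finger_force: 25.0
t 24.8 pos [0.5635 0.3345 0.3219] yaw -60.0 w 0.193 ff 25.0 ft [ 0.1  0.3 -1.6] q1,6 [0.5  1.54]
.596,-.2198,.315,-119.8 shift [-0.2492  0.4962  0.0058] turn 1.044
```

```bash
python3 -m pendant '[-0.007,0.013,0,0.03,1, -0.02,0.039,0,0.09,1, -0.037,0.073,0,0.17,1, -0.054,0.107,0,0.26,1, -0.071,0.141,0,0.35,1, -0.088,0.175,0,0.44,1, -0.105,0.209,0,0.53,1, -0.122,0.243,0,0.62,1, -0.139,0.277,0,0.71,1, -0.156,0.311,0,0.8,1, -0.173,0.345,0,0.89,1, -0.19,0.379,0,0.97,1, -0.207,0.413,0,1.044,1, -0.224,0.447,0,1.044,1, -0.241,0.48,0.003,1.044,1, -0.249,0.496,0.005,1.044,1, -0.249,0.496,0.006,1.044,1, -0.249,0.496,0.006,1.044,1, -0.249,0.496,0.006,1.044,1]'; python3 go.py .596,-.2198,.153,-119.8
```

```text
clock: 26.35
position: [0.5951, -0.2196, 0.3115]
ee_rot: [-3.035, 0.809, 0.002]
ft_force: [0.1, 0.1, 0.3]
gripper_width: 0.194
finger_force: 25.0
t 26.4 pos [ 0.5951 -0.2196  0.3115] yaw -119.8 w 0.194 ff 25.0 ft [0.1 0.1 0.3] q1,6 [-0.39  1.7 ]
.596,-.2198,.153,-119.8 shift [ 0.0012 -0.0003  0.1585] turn -0.001
```

```bash
python3 -m pendant '[0.001,0,0.03,0,1, 0.001,0,0.065,0,1, 0.001,0,0.1,0,1, 0.001,0,0.13,0,1, 0.001,0,0.148,0,1, 0.001,0,0.157,0,1, 0.001,0,0.159,0,1, 0.001,0,0.159,0,1]'; python3 -m pendant '[0,0,0,0,0.25, 0,0,0,0,0.25, 0,0,0,0,0.25, 0,0,0,0,0.25, 0,0,-0.02,0,0.25, 0,0,-0.06,0,0.25, 0,0,-0.1,0,0.25, 0,0,-0.14,0,0.25, 0,0,-0.15,0,0.25, 0,0,-0.15,0,0.25]'; python3 go.py .512,.4292,.3,-60
```

```text
clock: 27.02
position: [0.5964, -0.2195, 0.1539]
ee_rot: [-3.036, 0.807, -0.0]
ft_force: [-0.4, -0.3, -0.4]
gripper_width: 0.191
finger_force: 25.0
clock: 27.85
position: [0.5971, -0.2207, 0.3081]
ee_rot: [3.035, -0.808, 0.009]
ft_force: [0.6, 0.9, -1.2]
gripper_width: 0.376
finger_force: 0.0
t 27.9 pos [ 0.5971 -0.2207  0.3081] yaw -119.8 w 0.376 ff 0.0 ft [ 0.6  0.9 -1.2] q1,6 [-0.39  1.7 ]
.512,.4292,.3,-60 shift [-0.3969 -0.5216  0.0061] turn -1.044
```

```bash
python3 -m pendant '[-0.397,-0.521,0.01,-1.044,0.25, -0.397,-0.521,0.01,-1.044,0.25, -0.397,-0.521,0.01,-1.044,0.25, -0.397,-0.521,0.01,-1.044,0.25, -0.397,-0.521,0.01,-1.044,0.25, -0.397,-0.521,0.01,-1.044,0.25, -0.397,-0.521,0.01,-1.044,0.25, -0.397,-0.521,0.01,-1.044,0.25, -0.397,-0.521,0.01,-1.044,0.25, -0.397,-0.521,0.01,-1.044,0.25, -0.397,-0.521,0.01,-1.044,0.25, -0.397,-0.521,0.01,-1.044,0.25, -0.397,-0.521,0.01,-1.044,0.25, -0.397,-0.521,0.01,-1.044,0.25, -0.397,-0.521,0.01,-1.044,0.25, -0.397,-0.521,0.01,-1.044,0.25, -0.397,-0.521,0.01,-1.044,0.25, -0.397,-0.521,0.01,-1.044,0.25, -0.397,-0.521,0.01,-1.044,0.25, -0.397,-0.521,0.01,-1.044,0.25]'; python3 go.py .512,.4292,.181,-60
```

```text
clock: 29.52
position: [0.5111, 0.428, 0.2933]
ee_rot: [3.035, 0.812, -0.001]
ft_force: [0.8, 0.3, -0.6]
gripper_width: 0.371
finger_force: 0.0
t 29.5 pos [0.5111 0.428  0.2933] yaw -60.0 w 0.371 ff 0.0 ft [ 0.8  0.3 -0.6] q1,6 [0.66 1.71]
.512,.4292,.181,-60 shift [ 0.0014 -0.0007  0.1123] turn -0.001
```

```bash
python3 -m pendant '[0.001,-0.001,0.04,0,0.25, 0.001,-0.001,0.08,0,0.25, 0.001,-0.001,0.103,0,0.25, 0.001,-0.001,0.112,0,0.25, 0.001,-0.001,0.112,0,0.25, 0.001,-0.001,0.112,0,0.25, 0.001,-0.001,0.112,0,1, 0.001,-0.001,0.112,0,1, 0.001,-0.001,0.112,0,1, 0.001,-0.001,0.112,0,1, 0.001,-0.001,0.112,0,1, 0.001,-0.001,0.085,0,1, 0.001,-0.001,0.05,0,1, 0.001,-0.001,0.015,0,1, 0.001,-0.001,-0.02,0,1, 0.001,-0.001,-0.025,0,1, 0.001,-0.001,-0.025,0,1]' 25; python3 go.py .6258,-.1677,.315,-119.8
```

```text
clock: 30.93
position: [0.5116, 0.4308, 0.322]
ee_rot: [-3.033, -0.813, -0.007]
ft_force: [-0.2, 0.1, -0.2]
gripper_width: 0.192
finger_force: 25.0
t 30.9 pos [0.5116 0.4308 0.322 ] yaw -60.0 w 0.192 ff 25.0 ft [-0.2  0.1 -0.2] q1,6 [0.66 1.71]
.6258,-.1677,.315,-119.8 shift [-0.2006  0.5753  0.0056] turn 1.044
```

```bash
python3 -m pendant '[-0.004,0.012,0,0.03,1, -0.014,0.04,0,0.09,1, -0.026,0.075,0,0.17,1, -0.038,0.11,0,0.26,1, -0.05,0.145,0,0.35,1, -0.063,0.18,0,0.44,1, -0.075,0.215,0,0.53,1, -0.087,0.25,0,0.62,1, -0.1,0.286,0,0.71,1, -0.112,0.322,0,0.8,1, -0.125,0.358,0,0.89,1, -0.137,0.394,0,0.97,1, -0.15,0.43,0,1.044,1, -0.163,0.466,0,1.044,1, -0.175,0.502,0.003,1.044,1, -0.188,0.538,0.005,1.044,1, -0.197,0.565,0.006,1.044,1, -0.2005,0.575,0.006,1.044,1, -0.2005,0.575,0.006,1.044,1, -0.2005,0.575,0.006,1.044,1]'; python3 go.py .6258,-.1677,.153,-119.8
```

```text
clock: 32.6
position: [0.6247, -0.1678, 0.3113]
ee_rot: [-3.035, 0.81, 0.003]
ft_force: [-0.2, -0.2, -0.2]
gripper_width: 0.191
finger_force: 25.0
t 32.6 pos [ 0.6247 -0.1678  0.3113] yaw -119.9 w 0.191 ff 25.0 ft [-0.2 -0.2 -0.2] q1,6 [-0.3   1.79]
.6258,-.1677,.153,-119.8 shift [ 0.0012 -0.0007  0.1583] turn -0.002
```

```bash
python3 -m pendant '[0.001,0,0.03,0,1, 0.001,0,0.065,0,1, 0.001,0,0.1,0,1, 0.001,0,0.13,0,1, 0.001,0,0.148,0,1, 0.001,0,0.157,0,1, 0.001,0,0.159,0,1, 0.001,0,0.159,0,1]'; python3 -m pendant '[0,0,0,0,0.25, 0,0,0,0,0.25, 0,0,0,0,0.25, 0,0,0,0,0.25, 0,0,-0.02,0,0.25, 0,0,-0.06,0,0.25, 0,0,-0.1,0,0.25, 0,0,-0.14,0,0.25, 0,0,-0.15,0,0.25, 0,0,-0.15,0,0.25]'; python3 go.py .38,.2,.3,-60
```

```text
clock: 33.27
position: [0.626, -0.1671, 0.1539]
ee_rot: [-3.036, 0.806, -0.0]
ft_force: [0.6, 0.3, -0.8]
gripper_width: 0.194
finger_force: 25.0
clock: 34.1
position: [0.6268, -0.1685, 0.3081]
ee_rot: [3.036, -0.808, 0.01]
ft_force: [-0.2, -0.1, -0.1]
gripper_width: 0.377
finger_force: 0.0
t 34.1 pos [ 0.6268 -0.1685  0.3081] yaw -119.8 w 0.377 ff 0.0 ft [-0.2 -0.1 -0.1] q1,6 [-0.3   1.79]
.38,.2,.3,-60 shift [-0.3974 -0.1971  0.0061] turn -1.044
```

```bash
python3 -m pendant '[-0.397,-0.197,0.01,-1.044,1, -0.397,-0.197,0.01,-1.044,1, -0.397,-0.197,0.01,-1.044,1, -0.397,-0.197,0.01,-1.044,1, -0.397,-0.197,0.01,-1.044,1, -0.397,-0.197,0.01,-1.044,1, -0.397,-0.197,0.01,-1.044,1, -0.397,-0.197,0.01,-1.044,1, -0.397,-0.197,0.01,-1.044,1, -0.397,-0.197,0.01,-1.044,1, -0.397,-0.197,0.01,-1.044,1, -0.397,-0.197,0.01,-1.044,1, -0.397,-0.197,0.01,-1.044,1, -0.397,-0.197,0.01,-1.044,1, -0.397,-0.197,0.01,-1.044,1]'
python3 - <<'E'
from h import *
np.set_printoptions(precision=4,suppress=True)
t=env.grab_frame("top");s=env.grab_frame("scene")
cv2.imwrite("pics/t8.png",t[:,:,::-1]);cv2.imwrite("pics/s8.png",s[:,:,::-1])
a=cv2.resize(t[190:420,295:600],(795,600),interpolation=3);cv2.imwrite("pics/c8.png",a[:,:,::-1])
cv2.imwrite("pics/c9.png",cv2.resize(s[170:320,130:340],(800,571),interpolation=3)[:,:,::-1])
bm=np.array((.5811,-.2458))
for y,c in zip((-.09,-.03,.03,.09),"gprb"): print(c,proj("top",(.5811+.4965*y,-.2458+.868*y,.162)),proj("scene",(.5811+.4965*y,-.2458+.868*y,.162)))
E
```

```text
clock: 35.35
position: [0.38, 0.1992, 0.2931]
ee_rot: [3.035, 0.811, -0.001]
ft_force: [0.8, -0.4, 0.2]
gripper_width: 0.006
finger_force: 0.0
g [552.0887 286.9895] [167.8349 195.8133]
p [522.4837 267.9343] [182.3816 205.6414]
r [493.3141 249.1594] [197.6644 215.9668]
b [464.5704 230.6586] [213.7406 226.8283]
```

View pics/c8.png

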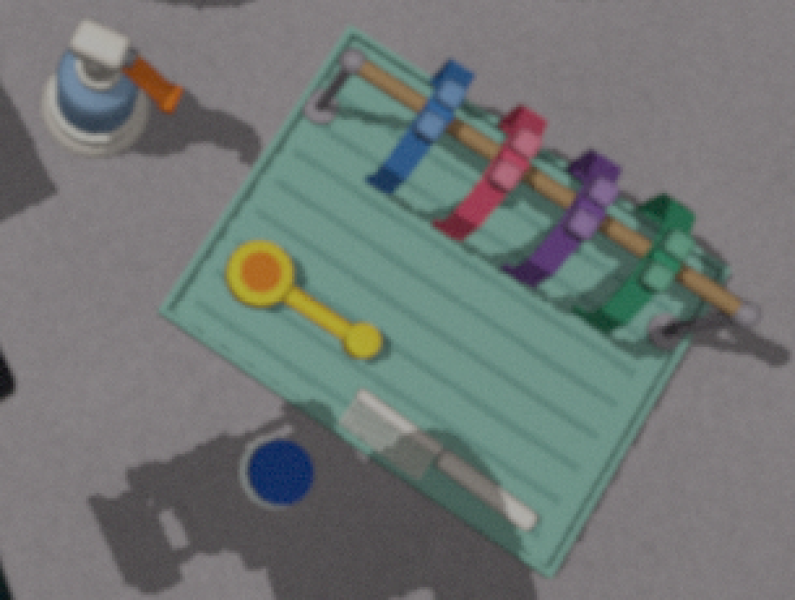

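View pics/c9.png

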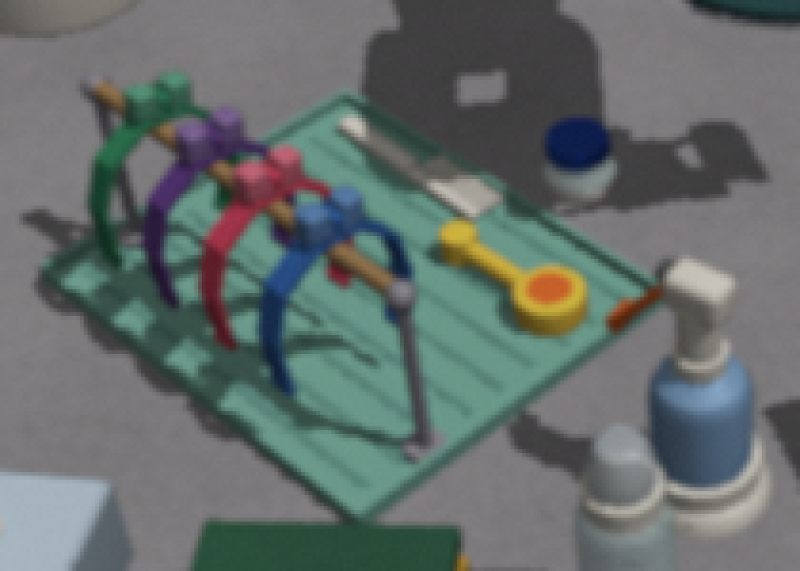

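The crops show all four bands hanging upright and evenly spaced, and the rattle flat. The comb was knocked towards the front rim, with its teeth corner near top (425,352). I'll measure it in the stand's frame, and estimate the mister's axes.

```bash
python3 - <<'E'
from h import *
np.set_printoptions(precision=4,suppress=True)
f=lambda x,y:(295+x/2.607,190+y/2.609)
O=np.array((.5204,-.2110));X=np.array((.868,-.4965));Y=np.array((.4965,.868))
for n,p,z in(("tail",(532,520),.017),("tail2",(527,530),.017),("hand mid",(485,488),.017),("hand/teeth",(440,455),.017),("teeth corner",(342,420),.015),("teeth corner2",(420,474),.015),("spine end",(362,393),.015),("front corner L",(163,313),.014),("front corner R",(549,575),.014),("rattle head",(260,273),.02)):
    w=onz("top",[f(*p)],z)[0];print(n,w,"stand",(w-O)@X,(w-O)@Y)
g=lambda x,y:(290+x/8,190+y/8)
print("head top corners",onz("top",[g(300,62),g(435,125),g(395,208),g(262,140)],.179))
print("ring ctr",onz("top",[g(332,325)],.02),"collar",onz("top",[g(343,228)],.114))
print("tip ends",onz("top",[g(600,275),g(560,350)],.114), "hinge-ish",onz("top",[g(450,185)],.16))
print(tri(g(575,310),(130+625*.2625,170+318*.2627)))
E
```

```text
tail [ 0.3533 -0.279 ] stand -0.11125822140526938 -0.14198509101859863
tail2 [ 0.3458 -0.2754] stand -0.11957994597852122 -0.14255011139773655
hand mid [ 0.3736 -0.2437] stand -0.11119700787293788 -0.1012721525973799
hand/teeth [ 0.3949 -0.2095] stand -0.10965439906189121 -0.061042532613110614
teeth corner [ 0.4147 -0.1355] stand -0.12926242126947257 0.013070228695184701
teeth corner2 [ 0.3798 -0.1954] stand -0.12978223733975636 -0.056280209572978704
spine end [ 0.4361 -0.1498] stand -0.10357551548269803 0.011209612817858965
front corner L [0.484  0.0048] stand -0.13873119276718013 0.1692222865674019
front corner R [ 0.3149 -0.2929] stand -0.13768804287053013 -0.1731233105837929
rattle head [ 0.5202 -0.0672] stand -0.07157737565777508 0.12471815571209642
head top corners [[0.6612 0.0831]
 [0.6491 0.0519]
 [0.6292 0.0594]
 [0.6424 0.0901]]
ring ctr [[0.6415 0.0695]] collar [[0.6416 0.0698]]
tip ends [[0.6352 0.0083]
 [0.6162 0.0166]] hinge-ish [[0.641  0.0469]]
(array([0.6255, 0.0177, 0.1132]), np.float64(0.008252747286256521))
```

```bash
python3 go.py .6194,-.0124,.28,-15; python3 - <<'E'
from h import *
f=lambda x,y:(295+x/2.607,190+y/2.609); s=lambda x,y:(130+x/3.81,170+y/3.807)
print(tri(f(362,393),s(472,214)),tri(f(342,420),s(500,190)),tri(f(532,523),s(348,122)))
E
```

```text
t 35.5 pos [0.3801 0.1992 0.2933] yaw -60.1 w 0.004 ff 0.0 ft [-1.5  0.4  0.5] q1,6 [0.42 1.47]
.6194,-.0124,.28,-15 shift [0.102  0.3027 0.0132] turn -0.787
(array([ 0.43598309, -0.14894157,  0.00978969]), np.float64(0.003950796381368937)) (array([ 0.41421701, -0.13337301,  0.01737434]), np.float64(0.003285892800053382)) (array([ 0.35044089, -0.27798758,  0.01014744]), np.float64(0.006327554148237095))
```

The comb sits inside the tray against the front rim and is within tolerance. Even resting on the rim, its grip point would be at 13 mm, under the 15 mm limit. On to the trigger.

```bash
python3 -m pendant '[0.102,0.303,0.013,-0.787,1, 0.102,0.303,0.013,-0.787,1, 0.102,0.303,0.013,-0.787,1, 0.102,0.303,0.013,-0.787,1, 0.102,0.303,0.013,-0.787,1, 0.102,0.303,0.013,-0.787,1, 0.102,0.303,0.013,-0.787,1, 0.102,0.303,0.013,-0.787,1, 0.102,0.303,0.013,-0.787,1, 0.102,0.303,0.013,-0.787,1, 0.102,0.303,0.013,-0.787,1, 0.102,0.303,0.013,-0.787,1]'; python3 -m pendant '[0,0,0.035,0,1, 0,0,0.07,0,1, 0,0,0.105,0,1, 0,0,0.14,0,1, 0,0,0.165,0,1, 0,0,0.175,0,1, 0,0,0.175,0,1, 0,0,0.175,0,1]';  python3 go.py .6194,-.0124,.102,-15 .6305,.0286,.102,-15
python3 - <<'E'
from h import *
s=env.grab_frame("scene");cv2.imwrite("pics/c10.png",cv2.resize(s[190:320,220:380],(738,600),interpolation=3)[:,:,::-1])
E
```

```text
clock: 36.45
position: [0.6188, -0.0111, 0.281]
ee_rot: [2.491, 1.914, 0.001]
ft_force: [0.2, -0.2, -0.2]
gripper_width: 0.005
finger_force: 0.0
clock: 37.12
position: [0.6196, -0.0109, 0.1073]
ee_rot: [2.489, 1.915, 0.002]
ft_force: [0.0, 0.0, 0.3]
gripper_width: 0.008
finger_force: 0.0
t 37.1 pos [ 0.6196 -0.0109  0.1073] yaw -14.9 w 0.008 ff 0.0 ft [0.  0.  0.3] q1,6 [-0.06  0.2 ]
.6194,-.0124,.102,-15 shift [-0.0015  0.0002  0.0053] turn 0.002
.6305,.0286,.102,-15 shift [0.041  0.0004 0.0053] turn 0.002
```

View pics/c10.png

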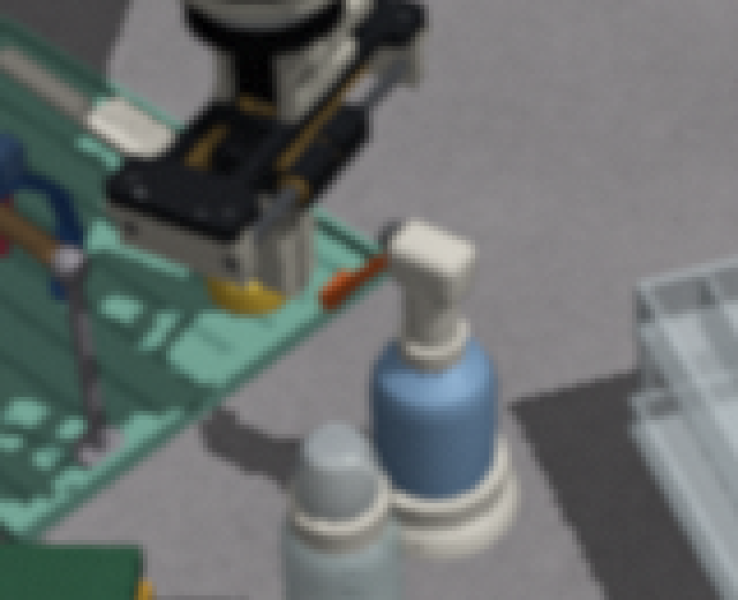

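The shut fingers stand just ahead of the orange trigger tip, in line with it. I'll push gently while watching the force.

```bash
python3 -m pendant '[0,0,0.004,0,1, 0.008,0,0.004,0,1, 0.014,0,0.004,0,1, 0.02,0,0.004,0,1, 0.025,0,0.004,0,1, 0.028,0,0.004,0,1, 0.028,0,0.004,0,1, 0.028,0,0.004,0,1]'; python3 -m pendant '[0.004,0,0,0,1, 0.008,0,0,0,1, 0.008,0,0,0,1]';python3 -m pendant '[0.002,0,0,0,1, 0.004,0,0,0,1, 0.004,0,0,0,1]'
```

```text
clock: 37.83
position: [0.6264, 0.0157, 0.1014]
ee_rot: [2.49, 1.915, -0.003]
ft_force: [-2.3, -6.6, -2.2]
gripper_width: 0.006
finger_force: 3.4
clock: 38.08
position: [0.6284, 0.0235, 0.1013]
ee_rot: [2.49, 1.915, -0.003]
ft_force: [-3.8, -8.0, -2.2]
gripper_width: 0.007
finger_force: 3.7
clock: 38.33
position: [0.6293, 0.0271, 0.1012]
ee_rot: [2.49, 1.914, -0.004]
ft_force: [-1.9, -8.2, -3.4]
gripper_width: 0.005
finger_force: 4.0
```

```bash
python3 -m pendant '[0.002,0,0,0,1, 0.002,0,0,0,1]'; python3 -m pendant '[0.002,0,0,0,1, 0.002,0,0,0,1]';python3 -m pendant '[0.001,0,0,0,1, 0.001,0,0,0,1]'
```

```text
clock: 38.5
position: [0.6299, 0.029, 0.1013]
ee_rot: [2.49, 1.914, -0.004]
ft_force: [-3.0, -8.4, -3.0]
gripper_width: 0.007
finger_force: 4.1
clock: 38.67
position: [0.6301, 0.0298, 0.1012]
ee_rot: [2.49, 1.913, -0.007]
ft_force: [-4.6, -16.0, -1.7]
gripper_width: 0.004
finger_force: 8.1
clock: 38.83
position: [0.6302, 0.0301, 0.1012]
ee_rot: [2.49, 1.912, -0.008]
ft_force: [-6.2, -20.2, -1.8]
gripper_width: 0.004
finger_force: 10.7
```

The force has jumped to 21 N, so the trigger is against its stop. I'll release, squeeze again and release.

```bash
python3 -m pendant '[0,0,0,0,1, -0.02,0,0,0,1, -0.05,0,0,0,1, -0.05,0,0,0,1, -0.05,0,0,0,1, -0.05,0,0,0,1, -0.05,0,0,0,1, -0.05,0,0,0,1, -0.05,0,0,0,1, -0.05,0,0,0,1]'; python3 -m pendant '[0.01,0,0,0,1, 0.02,0,0,0,1, 0.03,0,0,0,1, 0.038,0,0,0,1, 0.045,0,0,0,1, 0.049,0,0,0,1, 0.05,0,0,0,1, 0.05,0,0,0,1, 0.05,0,0,0,1, 0.05,0,0,0,1]'; python3 go.py
```

```text
clock: 39.67
position: [0.6182, -0.0157, 0.1016]
ee_rot: [-2.49, -1.915, 0.0]
ft_force: [0.1, -0.2, -0.4]
gripper_width: 0.004
finger_force: 0.0
clock: 40.5
position: [0.6299, 0.0302, 0.1006]
ee_rot: [2.49, 1.913, -0.009]
ft_force: [-8.9, -23.0, -1.4]
gripper_width: 0.005
finger_force: 11.7
t 40.5 pos [0.6299 0.0302 0.1006] yaw -14.9 w 0.005 ff 11.7 ft [ -8.9 -23.   -1.4] q1,6 [0.01 0.27]
```

Home again at 25 N. I'll release, lift clear and check.

```bash
python3 -m pendant '[-0.02,0,0,0,1, -0.05,0,0,0,1, -0.05,0,0,0,1, -0.05,0,0,0,1, -0.05,0,0,0,1, -0.05,0,0,0,1, -0.05,0,-0.03,0,1, -0.05,0,-0.07,0,1, -0.05,0,-0.11,0,1, -0.05,0,-0.15,0,1, -0.05,0,-0.19,0,1, -0.05,0,-0.19,0,1]';python3 go.py .38,.2,.29,-15;  python3 -m pendant '[0.23,-0.16,0,0,1, 0.23,-0.16,0,0,1, 0.23,-0.16,0,0,1, 0.23,-0.16,0,0,1, 0.23,-0.16,0,0,1, 0.23,-0.16,0,0,1, 0.23,-0.16,0,0,1, 0.23,-0.16,0,0,1, 0.23,-0.16,0,0,1, 0.23,-0.16,0,0,1]'
python3 - <<'E'
from h import *
t=env.grab_frame("top");s=env.grab_frame("scene");print(env.get_obs()["ft_force"])
cv2.imwrite("pics/c11.png",np.hstack([cv2.resize(t[190:420,295:600],(400,302)),cv2.resize(s[170:320,130:330],(400,302))])[:,:,::-1])
for f,i in(("t8",t),("s8",s)):
    a=cv2.imread(f"pics/{f}.png")[:,:,::-1].copy();o=[]
    for im in(a,i): o.append(pts(mask(im,(3,150,80),(14,255,255),(330,195,375,240) if f=="t8" else (280,235,310,262))).mean(0))
    print(f,"trigger px",o)
E
```

```text
clock: 41.5
position: [0.6196, -0.0152, 0.3006]
ee_rot: [2.484, 1.912, 0.012]
ft_force: [0.7, -0.1, 1.4]
gripper_width: 0.005
finger_force: 0.0
t 41.5 pos [ 0.6196 -0.0152  0.3006] yaw -14.8 w 0.005 ff 0.0 ft [ 0.7 -0.1  1.4] q1,6 [-0.07  0.19]
.38,.2,.29,-15 shift [ 0.1467 -0.2868  0.0081] turn 0.003
clock: 42.33
position: [0.5226, 0.2475, 0.2914]
ee_rot: [2.49, 1.916, -0.0]
ft_force: [-0.4, 0.1, -1.1]
gripper_width: 0.004
finger_force: 0.0
[ 0.26149051 -0.50010893  0.54318203]
t8 trigger px [array([354.0972973 , 222.42702703]), array([353.7877095 , 222.25698324])]
s8 trigger px [array([295.18604651, 250.76744186]), array([294.76470588, 250.82352941])]
```

View pics/c11.png

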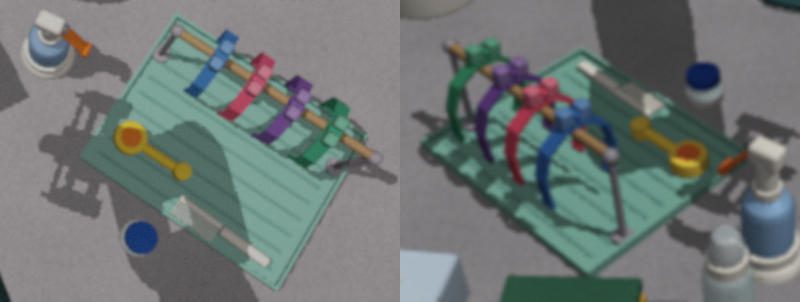

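The bands, comb and rattle are all in place, and the trigger is back at its rest pixel. The arm is clear, so I'm handing in.

```bash
python3 -c "
from rig import env
print(env.job_done())"
```

```text
the job is handed in; nothing more can be done
None
```

I've handed the job in, with no verdict shown yet: four headbands hang bow up and spaced on the bar, the rattle lies flat in the drip tray, the mister had two full squeezes and sprang back, and the comb is in the tray too, but was knocked against the front rim and left there, possibly slightly tilted (within the height limit by my estimate).

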